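Set out tubes and a covered beaker for a mixing run

TASK

Get the bench ready for a mixing run: lay the three capped tubes in the notched rack, each across both rails in facing notches and about centred, with the thickest tube in the middle, the thinnest on the side next to the magnetic stirrer and the remaining short one on the side away from it. Stand the steel beaker upright on the middle of the stirrer's round plate and put the lid squarely on it, knob up, so that it covers the mouth. Leave the tip box and the two bottles where they are.

Things in the scene. Friction and masses are not known exactly. Their poses are not given: they have to be found in the camera images.
- thick_tube_mid (a point): the thickest tube: a closed white lab tube with a tapered tip and a grey cap as wide as the tube, a cylinder 30 mm in diameter and 115 mm long over all, lying loose on the bench (it can roll); the point is its centre, half-way along and 15 mm above the bench at the start. Its x axis runs along the tube towards the cap end. Which way the cap points does not matter.
- thin_tube_mid (a point): the thinnest tube: a closed white lab tube with a tapered tip and a grey cap as wide as the tube, a cylinder 16 mm in diameter and 125 mm long over all, lying loose on the bench (it can roll); the point is its centre, half-way along and 8 mm above the bench at the start. Its x axis runs along the tube towards the cap end. Which way the cap points does not matter.
- short_tube_mid (a point): the short tube of middling thickness: a closed white lab tube with a tapered tip and a grey cap as wide as the tube, a cylinder 22 mm in diameter and 100 mm long over all, lying loose on the bench (it can roll); the point is its centre, half-way along and 11 mm above the bench at the start. Its x axis runs along the tube towards the cap end. Which way the cap points does not matter.
- beaker_mid (a point): open stainless steel beaker without spout, 54 mm outside diameter, 75 mm high, wall 3 mm, standing loose and upright on the bench; the point is its centre, 37.5 mm above its underside; z axis up.
- lid_knob (a point): loose lid of the beaker: a flat steel disc 66 mm in diameter and 5 mm thick, flat on both faces, with an upright black cylindrical knob 18 mm in diameter and 22 mm high in its middle; it lies on the bench, knob up. The point is the middle of the knob, 16 mm above the disc's underside; z axis up.
- rack: fixed blue rack, origin at the centre of its underside, z up. Base 78 x 170 x 8 mm; two notched rails, 8 mm thick, along y at x = -29 and 29 mm (50 mm free between), tops at z = 50 mm. Each has 90-degree V-notches at y = -55, 0, 55 mm, 36 mm wide, 18 deep, bottoms at z = 32 mm. Tubes lie along x; centres then at z = 53 (thick), 48 (short), 43 mm (thin). The stirrer may be on the +y or -y side.
- plate (a point): centre of the flat top of the round steel plate (108 mm in diameter) of the fixed white magnetic stirrer, 60 mm above the bench. The stirrer's housing is 145 x 125 mm and 50 mm high; its knob and blue panel face the robot.
- tip_box: bystander: grey pipette-tip box, 75 x 125 mm, 54 mm high, loose; origin at the centre of its underside. To be left alone.
- wash_bottle: bystander: white plastic bottle, 72 mm in diameter, 150 mm high, loose, upright; origin at the centre of its underside. To be left alone.
- amber_bottle: bystander: amber bottle, 60 mm in diameter, 120 mm high, loose, upright; origin at the centre of its underside. To be left alone.

How it is judged:
At the end, for the whole second after the job is handed in: Tubes at rest in their notches (across 8 mm, height 5 mm, lengthwise 15 mm, 0.12 rad): thickest middle, thinnest on the stirrer side, short one opposite. Beaker upright on the plate within 15 mm of its centre, lid flat on its rim within 8 mm of its axis, knob up. All released, at rest (y of thick_tube_mid in the frame of rack between -0.008 and 0.008 m and x of thick_tube_mid in the frame of rack between -0.015 and 0.015 m and z of thick_tube_mid in the frame of rack between 0.0482 and 0.0582 m and angle between the x axis of thick_tube_mid and the x axis of rack, either way round below 0.12 rad and ((y of plate in the frame of rack above 0 m and y of thin_tube_mid in the frame of rack between 0.047 and 0.063 m and x of thin_tube_mid in the frame of rack between -0.015 and 0.015 m and z of thin_tube_mid in the frame of rack between 0.0383 and 0.0483 m and angle between the x axis of each of thin_tube_mid, short_tube_mid and the x axis of rack, either way round below 0.12 rad and y of short_tube_mid in the frame of rack between -0.063 and -0.047 m and x of short_tube_mid in the frame of rack between -0.015 and 0.015 m and z of short_tube_mid in the frame of rack between 0.0426 and 0.0526 m) or (y of plate in the frame of rack below 0 m and y of thin_tube_mid in the frame of rack between -0.063 and -0.047 m and x of thin_tube_mid in the frame of rack between -0.015 and 0.015 m and z of thin_tube_mid in the frame of rack between 0.0383 and 0.0483 m and angle between the x axis of each of thin_tube_mid, short_tube_mid and the x axis of rack, either way round below 0.12 rad and y of short_tube_mid in the frame of rack between 0.047 and 0.063 m and x of short_tube_mid in the frame of rack between -0.015 and 0.015 m and z of short_tube_mid in the frame of rack between 0.0426 and 0.0526 m)) and horizontal distance between beaker_mid and plate below 0.015 m and height (world z) of beaker_mid between 0.0945 and 0.1005 m and angle between each of beaker_mid, lid_knob's own z axis and vertical below 0.08 rad and horizontal distance between lid_knob and beaker_mid below 0.008 m and z of lid_knob in the frame of beaker_mid between 0.0495 and 0.0575 m and linear speed of each of thick_tube, thin_tube, short_tube, beaker, lid below 0.02 m/s and angular speed of each of thick_tube, thin_tube, short_tube, beaker, lid below 0.3 rad/s); the robot touches nothing.
It fails at once if the tip box is displaced by more than 20 mm or tipped (distance of tip_box from where it was at the start of the episode above 0.02 m or angle between tip_box's own z axis and vertical above 0.3 rad).
It fails at once if the wash bottle is displaced by more than 20 mm or tipped (distance of wash_bottle from where it was at the start of the episode above 0.02 m or angle between wash_bottle's own z axis and vertical above 0.3 rad).
It fails at once if the amber bottle is displaced by more than 20 mm or tipped (distance of amber_bottle from where it was at the start of the episode above 0.02 m or angle between amber_bottle's own z axis and vertical above 0.3 rad).
It also fails if it takes over 118 s, if anything falls off the work surface, if the arm or the gripper's body presses on something with over 40 N, if the wrist force passes 120 N, or if a joint passes its speed limit or range.

ROBOT

A 7-joint arm with a two-finger parallel gripper is mounted at the origin on the work surface. World frame = base frame: x ahead of the robot, y to its left, z up, the work surface at z = 0. Lengths are in m, angles in rad, forces in N, time in s.
With the tool pointing down it reaches from about 0.4 to 0.85 m from the base axis. Payload 4.5 kg.
Tool frame: the origin (TCP) lies midway between the tips of the shut fingers; the grasp point (between the pads) lies behind it (r.grip_point_offset is the z of the grasp point in the tool frame, in m); z points along the fingers, y is the line along which they close (so a half turn about z gives the same grasp; the last joint's range is limited). The gripper opens to 88 mm and grips with 3 to 60 N. Pads are 18 mm wide; open, the fingers measure 123 mm over their backs; the gripper's body (75 mm by 187 mm) begins 45 mm behind the grasp point.
Start: joints at [1.209, 0.689, -0.195, 1.565, 0.157, 0.902, -0.215], TCP at [0.241, -0.577, 0.239] pointing down, gripper open.
Joint ranges: [-3.01, 3.01], [-0.46, 2.08], [-1.47, 1.51], [0.13, 2.56], [-1, 4.14], [0.04, 2.09], [-2.66, 2.66]. Speed limits (rad/s): [2.57, 2.57, 3.14, 3.14, 3.14, 3.14, 3.14].

INTERFACE

Orientations are given as a unit quaternion [x, y, z, w].
In Python, from plant import r, optics, workorder gives the robot as it stands.
- The arm moves only by the shell command python3 -m creep 'ROWS' [FORCE]. ROWS is JSON, a list of rows, each an object of numbers: "grip": the gripper command: -1 is shut, 1 is fully open, values between are in proportion; "tx", "ty", "tz": the shift along the tool's x, y, z in cm; "spin": the turn about the tool's z in degrees. In form: [{"grip": .., "tx": .., "ty": .., "tz": .., "spin": ..}, ...]. A call has 1 to 8 rows; each row shifts and turns the commanded pose from where the row before left it, along the tool's axes as they then stand; what a row does not reach is not made up. A row lasts 1/12 s, in which the tool goes at most 41.7 mm and 7.16 degrees, less where a joint would pass 70% of its speed; a pose out of reach is approached as far as the arm can. A call with a gripper value outside its range is refused whole. The fingers move at their own pace and stop on an object; FORCE is the grip in N (left out, the last holds). Time passes only in rows, so rows that do not move let the fingers close. It gives the time, the measured TCP pose, the force, the opening and the grip force at its end, in the units of the state.
- r.get_state(): the state, without advancing time (a new reading comes with each control period).
- optics.snapshot(name): name is "scene" or "side" or "wrist"; returns (picture, depth): 480x640x3 uint8, red, green, blue; 480x640 float32, m along the optical axis (not along the pixel's ray), 0 where there is no reading.
- optics.get_calibration(name): a dict with "fx", "fy", "cx", "cy" (pixels), "D" ([k1, k2, p1, p2, k3] as OpenCV has them; the pictures are not rectified), "extrinsics" (4x4, takes a point from world to camera coordinates). Camera axes: x right, y down, z forward; pixel columns grow to the right and rows downward; lengths in m; the calibration is good to about 2 mm. A picture is of the moment at which its call begins: read the wrist's pose just before it. get_calibration takes no time and is no camera call; for the wrist camera it gives the pose at the moment of the call.
- workorder.finish_job(): hands the job in; it is judged then, once.
The state is a dict: "clock": time; "q": joint angles; "qd": joint speeds; "joint_torque": joint torques, N m; "tool_pos": TCP position; "eef_rot": TCP orientation; "contact_force": force on the tool from outside, world axes, zero at the start; "moment": the same for the moment, N m; "opening": opening from 0.0 (shut) to 1.0 (fully open); "finger_force": force on a finger pad.
Only numpy, scipy, OpenCV 4.12 (cv2) and the standard library are available. Lean on these libraries where they do the work, as an engineer would, in place of code of your own. Each camera call takes 0.05 s, during which the arm holds its last target. There are 200 camera calls.

## Working session

There is one attempt and no reset: what is moved stays moved. The work goes in short steps, Python scripts to look and compute and a shell command to move; the robot and the scene stay as the last step left them, time stands still between calls to the robot, and variables do not carry over. Pictures are saved under pics/ and viewed, at most 17 in all, crops included, and the job is handed in when it is done.

```bash
ls; mkdir -p pics; python3 - <<'E'
from plant import r,optics,workorder
import cv2
print(r.get_state(), r.grip_point_offset)
for n in("scene","side"):
    p,d=optics.snapshot(n); cv2.imwrite(f"pics/{n}0.png",p[:,:,::-1]); 
    import numpy as np
    np.savez(f"{n}0.npz",p=p,d=d)
    c=optics.get_calibration(n);print(n,c)
E
```

```text
pics
{'clock': 0.0, 'q': array([ 1.20879265,  0.69000221, -0.19449251,  1.56631639,  0.15731311,
        0.90248334, -0.21508277]), 'qd': array([ 7.74552436e-04,  1.76026931e-03,  3.37860822e-04,  1.14438053e-03,
        2.06257053e-05, -5.43732450e-04,  1.07011059e-03]), 'joint_torque': array([-3.76724065e-04, -5.27558291e+01, -1.26694813e+00, -1.53428096e+01,
       -5.26614860e-02,  6.54770178e-03,  1.70013332e-04]), 'tool_pos': array([ 0.24067294, -0.57613548,  0.23790547]), 'eef_rot': array([ 9.80472027e-01,  1.96656496e-01, -2.51889017e-04, -8.73354468e-04]), 'contact_force': array([-0.53902239,  0.36461158,  0.67785389]), 'moment': array([-0.02975784,  0.02794978,  0.00525316]), 'finger_force': 0.0, 'opening': 1.0012436446269852} -0.0187
scene {'fx': 484.329321219774, 'fy': 484.329321219774, 'cx': 318.65544063894856, 'cy': 235.6950508938532, 'D': array([-0.0268669,  0.       ,  0.       ,  0.       ,  0.       ]), 'extrinsics': array([[ 0.31536781,  0.94894616, -0.00665756, -0.18678321],
       [ 0.7337329 , -0.24828206, -0.63244925, -0.38109595],
       [-0.60181324,  0.19456926, -0.77457319,  1.47168653],
       [ 0.        ,  0.        ,  0.        ,  1.        ]])}
side {'fx': 533.7976812791082, 'fy': 533.7976812791082, 'cx': 315.3938712235049, 'cy': 241.81482698226165, 'D': array([-0.10717552,  0.        ,  0.        ,  0.        ,  0.        ]), 'extrinsics': array([[-0.9815189 , -0.190504  ,  0.01813512,  0.58066627],
       [-0.15436195,  0.73215252, -0.66341924,  0.13572584],
       [ 0.11310635, -0.65395789, -0.7480281 ,  1.21690156],
       [ 0.        ,  0.        ,  0.        ,  1.        ]])}
```

View pics/scene0.png

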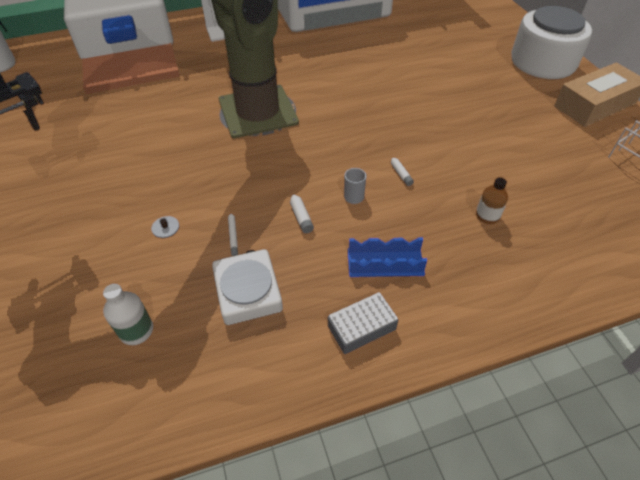

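View pics/side0.png

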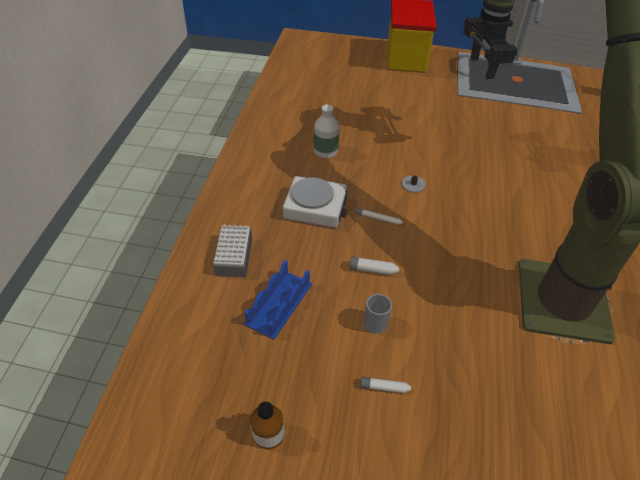

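```bash
cat > h.py <<'E'
import numpy as np,cv2
def rays(c,uv):
    K=np.array([[c['fx'],0,c['cx']],[0,c['fy'],c['cy']],[0,0,1]])
    n=cv2.undistortPoints(np.asarray(uv,float).reshape(-1,1,2),K,c['D']).reshape(-1,2)
    E=c['extrinsics'];R,t=E[:3,:3],E[:3,3]
    return -R.T@t, np.c_[n,np.ones(len(n))]@R
def plane(c,uv,z):
    o,d=rays(c,uv); return o+d*((z-o[2])/d[:,2])[:,None]
def cloud(c,uv,dep):
    o,d=rays(c,uv); return o+d*np.asarray(dep)[:,None]
def pix(m): 
    v,u=np.nonzero(m); return np.c_[u,v]
def comp(mask,seed,rad=14):
    """component nearest seed"""
    n,l,s,ce=cv2.connectedComponentsWithStats(mask.astype(np.uint8))
    ok=[i for i in range(1,n) if s[i,4]>20]
    P=[np.min(np.hypot(*(pix(l==i)-np.array(seed)).T)) for i in ok]
    return l==ok[int(np.argmin(P))]
def rect(P):
    (cx,cy),(w,h),a=cv2.minAreaRect((P[:,:2]*1000).astype(np.float32))
    if w<h: w,h,a=h,w,a+90
    return np.round([cx,cy,w,h,(a+90)%180-90],1)
E
python3 - <<'E'
from plant import optics
from h import *
S={'scene':dict(thick=(302,213),thin=(233,234),short=(402,171),beaker=(355,190),lid=(175,230),plate=(246,281)),
'side':dict(thick=(375,267),thin=(380,216),short=(386,385),beaker=(377,318),lid=(405,185),plate=(312,193))}
Z=dict(thick=.015,thin=.008,short=.011)
for n in S:
    f=np.load(n+"0.npz");p,d=f['p'],f['d'];c=optics.get_calibration(n)
    hsv=cv2.cvtColor(p,cv2.COLOR_RGB2HSV)
    low=(hsv[...,1]<85)&(hsv[...,2]>60)
    for k,s in S[n].items():
        m=comp(low,s);uv=pix(m);P=cloud(c,uv,d[m])
        print(n,k,m.sum(),end=' ')
        if k in Z: print(rect(plane(c,uv,Z[k])),'zmax',P[:,2].max().round(3))
        elif k=='beaker':
            t=P[np.abs(P[:,2]-.073)<.006]; q=plane(c,uv,.075); print(len(t),rect(t),rect(P))
        elif k=='lid': print(rect(plane(c,uv,.005)),rect(P),P[:,2].max())
        else:
            t=P[np.abs(P[:,2]-.06)<.004];print(len(t),rect(t),rect(P))
    b=(hsv[...,0]>105)&(hsv[...,0]<130)&(hsv[...,1]>150); m=comp(b,(387,258) if n=='scene' else (280,300))
    P=cloud(c,pix(m),d[m]); print('rack',rect(P),rect(P[P[:,2]>.04]),P[:,2].max())
    for nm,s in (('tip',(363,322)),('wash',(130,320)),('amber',(490,205))) if n=='scene' else (('tip',(233,250)),('wash',(326,135)),('amber',(266,430))):
        u,v=s;print(nm,cloud(c,[s],[d[v,u]]).round(3))
E
```

```text
scene thick 494 [454.3  -0.6 132.1  33.    1.3] zmax 0.898
scene thin 4330 [ 549.  -172.4  305.2  132.5   -2.1] zmax 0.898
scene short 279 [393.5 297.  111.7  28.1   3.4] zmax 0.024
scene beaker 710 131 [430.6 146.7  56.   51.5 -21.6] [783.7   7.1 974.8  59.  -22.1]
scene lid 459 [ 382.8 -324.6   68.1   67.    71.2] [ 377.5 -325.4   70.7   68.2  -23.3] 0.029805232153921835
scene plate 4330 1715 [ 636.7 -175.2  107.5  106.4  -12.3] [ 807.1 -181.6  835.2  133.9   -2.1]
rack [937.1  14.7 701.7 168.3 -23.8] [936.9  14.1 702.2 164.2 -24. ] 0.8976615638094823
tip [[0.805 0.021 0.055]]
wash [[ 0.676 -0.406  0.088]]
amber [[0.616 0.416 0.063]]
side thick 595 [451.1   0.  114.4  39.9   1.3] zmax 0.99
side thin 297 [ 459.2 -171.9  125.9   22.8   -7.8] zmax 0.99
side short 537 [391.2 298.2  99.1  24.9   3.5] zmax 0.99
side beaker 890 183 [429.3 150.1  53.2  52.6 -86.8] [428.1 440.9 732.   53.2 -89.8]
side lid 271 [ 380.  -320.7   65.7   64.3   80.9] [ 431.   220.4 1172.3   65.6   84.6] 0.9897892419551584
side plate 2516 965 [ 635.4 -174.7  109.8  107.5  -59.6] [ 581.9  286.1 1061.8  155.6  -84.5]
rack [592.9 439.3 774.3 139.7 -79.4] [591.7 439.3 774.6 132.4 -79.1] 0.9897892419551584
tip [[0.779 0.047 0.046]]
wash [[ 0.637 -0.38   0.084]]
amber [[0.591 0.463 0.083]]
```

```bash
python3 - <<'E'
from plant import optics
from h import *
for n,s,tp in(('scene',(387,258),(363,322)),('side',(280,300),(233,250))):
    f=np.load(n+"0.npz");p,d=f['p'],f['d'];c=optics.get_calibration(n)
    hsv=cv2.cvtColor(p,cv2.COLOR_RGB2HSV)
    b=(hsv[...,0]>105)&(hsv[...,0]<130)&(hsv[...,1]>120); m=comp(b,s)&(d>.1)
    P=cloud(c,pix(m),d[m]); print(n,'rack',rect(P),rect(P[P[:,2]>.035]),rect(P[P[:,2]<.02]),P[:,2].max(),len(P))
    t=P[P[:,2]>.044]; 
    v=np.array([np.cos(.4),0]); print(len(t), (t[np.argsort(t[:,1])]*1000).round()[::max(1,len(t)//40)].tolist())
    if n=='scene':
      low=(hsv[...,1]<85)&(hsv[...,2]>60)
      low[252:]=0
      m=comp(low,(233,234));print('thin',rect(plane(c,pix(m),.008)))
E
cat > cam.py <<'E'
import sys
from plant import r,optics
from h import *
def wrist(tag):
    c=optics.get_calibration('wrist');p,d=optics.snapshot('wrist');cv2.imwrite(f'pics/{tag}.png',p[:,:,::-1]);np.savez(tag+'.npz',p=p,d=d);return c,p,d
E
python3 -m creep '[{"grip":0,"tx":0,"ty":0,"tz":0,"spin":7}]'; python3 -m creep '[{"spin":7},{"spin":7},{"spin":1.7}]'
```

```text
scene rack [653.3 138.7 165.5  73.8  72.7] [650.9 138.6 164.2  69.   72.9] [655.  138.3 165.1  70.5  71.7] 0.05261335595939842 2575
275 [[650.0, 53.0, 47.0], [654.0, 56.0, 51.0], [659.0, 59.0, 48.0], [656.0, 62.0, 47.0], [657.0, 67.0, 46.0], [603.0, 73.0, 49.0], [603.0, 78.0, 44.0], [602.0, 81.0, 49.0], [669.0, 92.0, 47.0], [664.0, 96.0, 50.0], [663.0, 99.0, 47.0], [672.0, 103.0, 46.0], [671.0, 105.0, 48.0], [670.0, 108.0, 48.0], [614.0, 110.0, 44.0], [672.0, 112.0, 50.0], [672.0, 114.0, 49.0], [673.0, 116.0, 49.0], [675.0, 118.0, 47.0], [615.0, 122.0, 45.0], [620.0, 124.0, 53.0], [619.0, 127.0, 46.0], [620.0, 131.0, 50.0], [682.0, 144.0, 45.0], [685.0, 147.0, 44.0], [682.0, 150.0, 47.0], [682.0, 153.0, 49.0], [688.0, 154.0, 48.0], [679.0, 157.0, 46.0], [682.0, 159.0, 49.0], [687.0, 162.0, 47.0], [684.0, 164.0, 46.0], [691.0, 165.0, 51.0], [633.0, 167.0, 51.0], [687.0, 169.0, 48.0], [632.0, 173.0, 48.0], [633.0, 175.0, 45.0], [630.0, 179.0, 47.0], [635.0, 182.0, 44.0], [638.0, 187.0, 46.0], [705.0, 198.0, 51.0], [705.0, 201.0, 49.0], [698.0, 205.0, 46.0], [644.0, 214.0, 46.0], [648.0
[... 642 characters left out ...]
45.0], [679.0, 152.0, 51.0], [685.0, 156.0, 50.0], [682.0, 159.0, 44.0], [683.0, 163.0, 45.0], [684.0, 165.0, 48.0], [624.0, 168.0, 51.0], [628.0, 170.0, 49.0], [627.0, 171.0, 55.0], [685.0, 173.0, 44.0], [633.0, 176.0, 48.0], [635.0, 178.0, 47.0], [630.0, 181.0, 48.0], [635.0, 185.0, 52.0], [633.0, 187.0, 50.0], [634.0, 193.0, 45.0], [700.0, 200.0, 47.0], [696.0, 205.0, 48.0], [697.0, 207.0, 55.0], [700.0, 211.0, 52.0], [645.0, 217.0, 48.0], [639.0, 222.0, 49.0], [645.0, 226.0, 49.0], [642.0, 228.0, 46.0], [648.0, 231.0, 49.0]]
clock: 0.18
tool_pos: [0.2406, -0.5763, 0.238]
eef_rot: [0.991, 0.136, -0.0, -0.001]
contact_force: [-0.4, 0.3, -0.6]
opening: 0.941
finger_force: 0.0$[0]: bad value
```

```bash
python3 -m creep '[{"grip":1,"tx":0,"ty":0,"tz":0,"spin":7},{"grip":1,"tx":0,"ty":0,"tz":0,"spin":7},{"grip":1,"tx":0,"ty":0,"tz":0,"spin":1},{"grip":1,"tx":4,"ty":0,"tz":0,"spin":0},{"grip":1,"tx":4,"ty":-2,"tz":0,"spin":0},{"grip":1,"tx":4,"ty":-4,"tz":0,"spin":0},{"grip":1,"tx":4,"ty":-4,"tz":0,"spin":0},{"grip":1,"tx":2,"ty":-4,"tz":0,"spin":0}]'
python3 -m creep '[{"grip":1,"tx":0,"ty":-4,"tz":0,"spin":0},{"grip":1,"tx":0,"ty":-4,"tz":0,"spin":0},{"grip":1,"tx":0,"ty":-4,"tz":0,"spin":0},{"grip":1,"tx":0,"ty":-4,"tz":0,"spin":0},{"grip":1,"tx":0,"ty":-4,"tz":0,"spin":0},{"grip":1,"tx":0,"ty":-4,"tz":0,"spin":0},{"grip":1,"tx":0,"ty":0,"tz":0,"spin":0},{"grip":1,"tx":0,"ty":0,"tz":0,"spin":0}]'
python3 - <<'E'
from cam import *
c,p,d=wrist('w1');print(c['extrinsics'].round(3))
E
```

```text
clock: 0.85
tool_pos: [0.3978, -0.459, 0.2383]
eef_rot: [1.0, 0.008, 0.001, 0.0]
contact_force: [0.7, 0.3, -0.8]
opening: 1.001
finger_force: 0.0
clock: 1.52
tool_pos: [0.3918, -0.2176, 0.2388]
eef_rot: [1.0, 0.01, -0.0, -0.0]
contact_force: [-0.8, -0.4, -0.5]
opening: 0.996
finger_force: 0.0
[[ 0.02  -1.    -0.001 -0.226]
 [-0.953 -0.019  0.302  0.327]
 [-0.302 -0.005 -0.953  0.509]
 [ 0.     0.     0.     1.   ]]
```

View pics/w1.png

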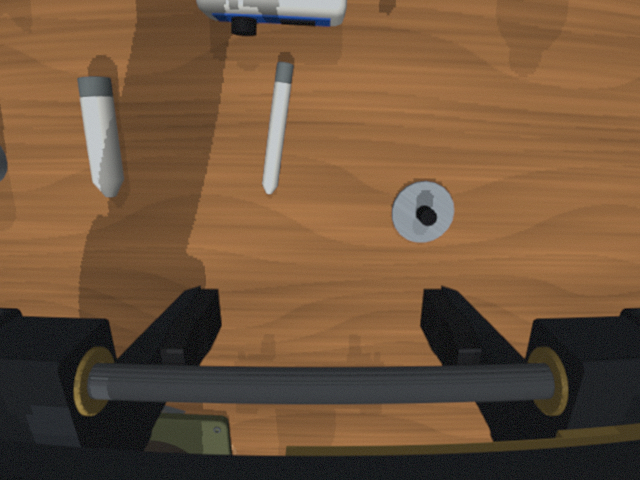

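```bash
cat >> cam.py <<'E'
def tube(c,p,seed,z,vmax=480):
    hsv=cv2.cvtColor(p,cv2.COLOR_RGB2HSV); low=(hsv[...,1]<85)&(hsv[...,2]>50); low[vmax:]=0
    m=comp(low,seed); return m,rect(plane(c,pix(m),z))
E
python3 - <<'E'
from cam import *
f=np.load('w1.npz');p,d=f['p'],f['d'];c=optics.get_calibration('wrist')
for n,s,z in(('thick',(100,135),.015),('thin',(278,125),.008),('lid',(405,200),.005)):
    m,q=tube(c,p,s,z,280);print(n,m.sum(),q)
E
```

```text
thick 3817 [451.7  -3.1 118.2  35.3   1.2]
thin 2175 [ 458.9 -176.4  127.6   16.5   -8.2]
lid 2788 [ 378.5 -328.5   66.1   65.8  -88.7]
```

```bash
python3 -m creep '[{"grip":1,"tx":2.4,"ty":-3.2,"tz":0,"spin":0},{"grip":1,"tx":4,"ty":0,"tz":0,"spin":0},{"grip":1,"tx":0,"ty":-4,"tz":0,"spin":0},{"grip":1,"tx":0,"ty":-4,"tz":2,"spin":0},{"grip":1,"tx":0,"ty":-3.6,"tz":2,"spin":0},{"grip":1,"tx":0,"ty":-3.6,"tz":2,"spin":0},{"grip":1,"tx":0,"ty":-3.2,"tz":2,"spin":0},{"grip":1,"tx":0,"ty":0,"tz":2,"spin":0}]'
python3 -m creep '[{"grip":1,"tx":0,"ty":0,"tz":3,"spin":0},{"grip":1,"tx":0,"ty":0,"tz":3,"spin":0},{"grip":1,"tx":0,"ty":0,"tz":3,"spin":0},{"grip":1,"tx":0,"ty":0,"tz":1,"spin":0},{"grip":1,"tx":0,"ty":0,"tz":0,"spin":0},{"grip":1,"tx":0,"ty":0,"tz":0,"spin":0}]'
python3 - <<'E'
from cam import *
c,p,d=wrist('w2')
E
```

```text
clock: 2.23
tool_pos: [0.4545, -0.0002, 0.139]
eef_rot: [1.0, 0.011, 0.001, -0.002]
contact_force: [0.2, -0.8, -0.1]
opening: 1.006
finger_force: 0.0
clock: 2.73
tool_pos: [0.4534, -0.0072, 0.0401]
eef_rot: [1.0, 0.005, -0.0, 0.0]
contact_force: [0.2, -0.2, -0.3]
opening: 1.0
finger_force: 0.0
```

View pics/w2.png

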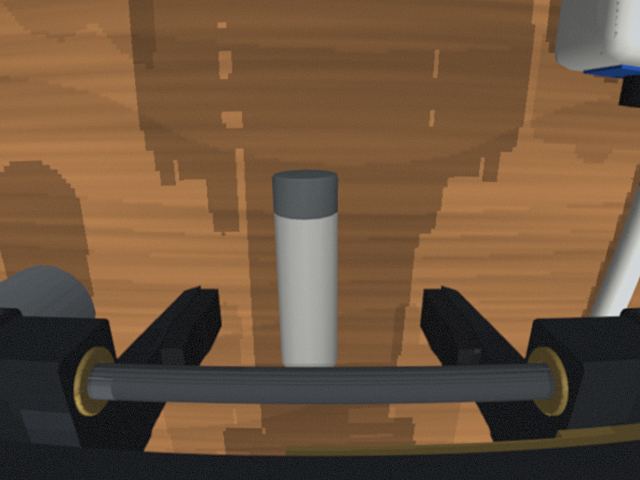

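```bash
python3 -m creep '[{"grip":1,"tx":0,"ty":-0.5,"tz":1.7,"spin":0},{"grip":1,"tx":0,"ty":0,"tz":1.7,"spin":0},{"grip":1,"tx":0,"ty":0,"tz":0,"spin":0},{"grip":-1,"tx":0,"ty":0,"tz":0,"spin":0},{"grip":-1,"tx":0,"ty":0,"tz":0,"spin":0},{"grip":-1,"tx":0,"ty":0,"tz":0,"spin":0},{"grip":-1,"tx":0,"ty":0,"tz":0,"spin":0},{"grip":-1,"tx":0,"ty":0,"tz":0,"spin":0}]' 25
python3 -m creep '[{"grip":-1,"tx":0,"ty":0,"tz":0,"spin":0},{"grip":-1,"tx":0,"ty":0,"tz":0,"spin":0},{"grip":-1,"tx":0,"ty":0,"tz":0,"spin":0},{"grip":-1,"tx":0,"ty":0,"tz":0,"spin":0}]'
```

```text
clock: 3.45
tool_pos: [0.4602, -0.0012, 0.0123]
eef_rot: [1.0, 0.006, -0.006, 0.0]
contact_force: [-0.2, 0.5, -0.7]
opening: 0.649
finger_force: 0.0
clock: 3.78
tool_pos: [0.4601, -0.0011, 0.0117]
eef_rot: [1.0, 0.006, -0.007, -0.0]
contact_force: [-0.6, 0.7, 0.8]
opening: 0.341
finger_force: 0.1
```

```bash
python3 -m creep '[{"grip":-1,"tx":0,"ty":0,"tz":0,"spin":0},{"grip":-1,"tx":0,"ty":0,"tz":0,"spin":0},{"grip":-1,"tx":0,"ty":0,"tz":0,"spin":0}]'; python3 -c "
from plant import r
print(r.get_state()['q'].round(3))"
```

```text
clock: 4.03
tool_pos: [0.4601, -0.0011, 0.0117]
eef_rot: [1.0, 0.006, -0.007, -0.0]
contact_force: [-0.5, 1.4, -0.3]
opening: 0.332
finger_force: 25.0
[-0.089  0.932 -0.014  2.181  0.222  0.043 -1.878]
```

```bash
python3 -m creep '[{"grip":-1,"tx":0,"ty":0,"tz":-2,"spin":0},{"grip":-1,"tx":0,"ty":0,"tz":-4,"spin":0},{"grip":-1,"tx":0,"ty":0,"tz":-4,"spin":0},{"grip":-1,"tx":3,"ty":-2,"tz":-2,"spin":0},{"grip":-1,"tx":3,"ty":-2.5,"tz":0,"spin":0},{"grip":-1,"tx":3,"ty":-2.5,"tz":0,"spin":0},{"grip":-1,"tx":3,"ty":-2.5,"tz":0,"spin":0},{"grip":-1,"tx":3,"ty":-2.5,"tz":0,"spin":0}]'
python3 -m creep '[{"grip":-1,"tx":3,"ty":-2,"tz":0,"spin":0},{"grip":-1,"tx":2,"ty":0,"tz":0,"spin":6.2},{"grip":-1,"tx":0,"ty":0,"tz":0,"spin":6.2},{"grip":-1,"tx":0,"ty":0,"tz":0,"spin":6.2},{"grip":-1,"tx":0,"ty":0,"tz":0,"spin":0},{"grip":-1,"tx":0,"ty":0,"tz":0,"spin":0}]'
python3 - <<'E'
from cam import *
c,p,d=wrist('w3');print(r.get_state()['q'].round(3))
hsv=cv2.cvtColor(p,cv2.COLOR_RGB2HSV)
b=(hsv[...,0]>105)&(hsv[...,0]<130)&(hsv[...,1]>120)&(d>.1);P=cloud(c,pix(b),d[b])
print(rect(P),rect(P[P[:,2]>.04]),P[:,2].max())
E
```

```text
clock: 4.7
tool_pos: [0.6111, 0.1218, 0.13]
eef_rot: [1.0, 0.006, -0.007, -0.0]
contact_force: [1.2, 0.3, -1.0]
opening: 0.334
finger_force: 25.0
clock: 5.2
tool_pos: [0.6594, 0.1412, 0.1285]
eef_rot: [0.988, -0.154, -0.007, 0.002]
contact_force: [-0.2, -0.8, 0.1]
opening: 0.336
finger_force: 25.0
[-0.264  0.888 -0.027  1.481  0.024  0.786 -2.179]
[660.5 136.  168.6  91.3  72.3] [660.5 136.1 166.2  91.3  72.3] 0.1957728020714792
```

View pics/w3.png

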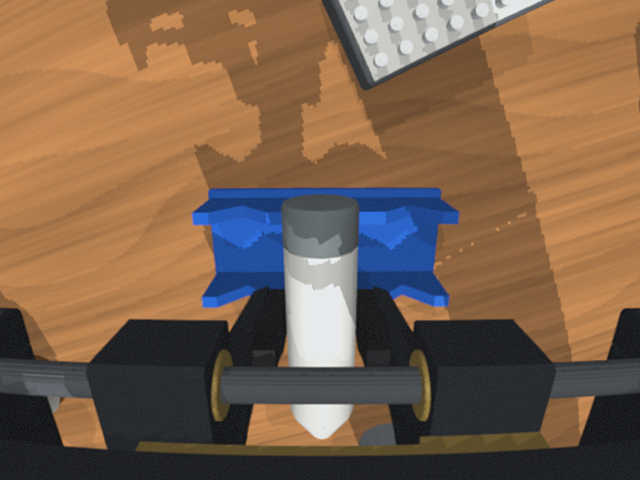

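```bash
python3 - <<'E'
from cam import *
c=optics.get_calibration('wrist');s=r.get_state();print(s['tool_pos'])
R=plane(c,[(193,212),(458,212),(203,302),(448,302)],.05)*1000;print(R[:,:2].round(1),R.mean(0).round(1), np.degrees(np.arctan2(*(R[0]-R[1])[[1,0]])),np.degrees(np.arctan2(*(R[2]-R[3])[[1,0]])))
T=plane(c,[(320,205),(321,438)],.132)*1000;print(T.round(1))
f=np.load('w3.npz');P=cloud(c,[(320,260)],[f['d'][260,320]]);print(P)
E
```

```text
[0.65948129 0.14114861 0.1287006 ]
[[704.5 208.5]
 [654.   51.2]
 [644.9 227.7]
 [593.9  69.8]] [649.3 139.3  50. ] 72.19964417474179 72.09827242689074
[[703.2 126.2 132. ]
 [589.3 162.2 132. ]]
[[0.68750526 0.13131781 0.14834747]]
```

```bash
python3 -m creep '[{"grip":-1,"tx":0.4,"ty":0.3,"tz":0,"spin":0},{"grip":-1,"tx":0,"ty":0,"tz":3,"spin":0},{"grip":-1,"tx":0,"ty":0,"tz":2.5,"spin":0},{"grip":-1,"tx":0,"ty":0,"tz":1,"spin":0},{"grip":-1,"tx":0,"ty":0,"tz":0.5,"spin":0},{"grip":-1,"tx":0,"ty":0,"tz":0.4,"spin":0},{"grip":-1,"tx":0,"ty":0,"tz":0,"spin":0},{"grip":-1,"tx":0,"ty":0,"tz":0,"spin":0}]'
python3 -m creep '[{"grip":-1,"tx":0,"ty":0,"tz":0.2,"spin":0},{"grip":-1,"tx":0,"ty":0,"tz":0.2,"spin":0},{"grip":-1,"tx":0,"ty":0,"tz":0,"spin":0},{"grip":-1,"tx":0,"ty":0,"tz":0,"spin":0}]'
```

```text
clock: 5.92
tool_pos: [0.6628, 0.1373, 0.0561]
eef_rot: [0.988, -0.156, -0.006, 0.001]
contact_force: [0.4, -0.2, 0.2]
opening: 0.335
finger_force: 25.0
clock: 6.25
tool_pos: [0.6619, 0.1372, 0.0512]
eef_rot: [0.988, -0.156, -0.007, 0.001]
contact_force: [0.7, 0.9, -0.9]
opening: 0.331
finger_force: 25.0
```

```bash
python3 -m creep '[{"grip":-1,"tx":0,"ty":0,"tz":0.2,"spin":0},{"grip":-1,"tx":0,"ty":0,"tz":0,"spin":0},{"grip":-1,"tx":0,"ty":0,"tz":0,"spin":0},{"grip":-0.1,"tx":0,"ty":0,"tz":0,"spin":0},{"grip":0,"tx":0,"ty":0,"tz":0,"spin":0},{"grip":0.2,"tx":0,"ty":0,"tz":0,"spin":0},{"grip":0.2,"tx":0,"ty":0,"tz":0,"spin":0},{"grip":0.2,"tx":0,"ty":0,"tz":0,"spin":0}]'
python3 -m creep '[{"grip":0.2,"tx":0,"ty":0,"tz":-2,"spin":0},{"grip":0.2,"tx":0,"ty":0,"tz":-3,"spin":0},{"grip":0.2,"tx":0,"ty":0,"tz":-3,"spin":0},{"grip":0.2,"tx":0,"ty":0,"tz":-1,"spin":0},{"grip":0.2,"tx":0,"ty":0,"tz":0,"spin":0}]'
python3 - <<'E'
from cam import *
c,p,d=wrist('w4')
E
```

```text
clock: 6.92
tool_pos: [0.6617, 0.1373, 0.0487]
eef_rot: [0.988, -0.156, -0.007, 0.001]
contact_force: [-0.6, 0.5, -0.2]
opening: 0.6
finger_force: 0.0
clock: 7.33
tool_pos: [0.6653, 0.1377, 0.1421]
eef_rot: [0.988, -0.156, -0.004, -0.0]
contact_force: [0.0, 0.7, 1.0]
opening: 0.6
finger_force: 0.0
```

View pics/w4.png

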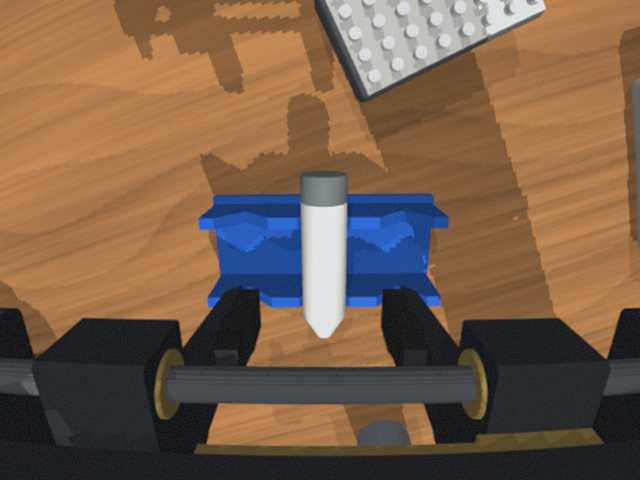

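```bash
cat >> cam.py <<'E'
def rackpos(c,pts,z=.05): # 4 outer top corners -> centre, yaw
    R=plane(c,pts,z)*1000; return R.mean(0),np.degrees(np.arctan2(*(R[0]-R[1])[[1,0]]))-90
E
python3 - <<'E'
from cam import *
c=optics.get_calibration('wrist');f=np.load('w4.npz');p,d=f['p'],f['d']
o,a=rackpos(c,[(199,220),(448,220),(208,300),(440,300)]);print(o,a)
m,q=tube(c,p,(324,240),.053,345);print(m.sum(),q,cloud(c,[(324,240)],[d[240,324]]))
E
```

```text
[648.20734301 138.57181957  50.        ] -17.958084661311702
7192 [651.3 136.7 117.9  56.9  -1.5] [[0.6687945  0.13215075 0.06799887]]
```

```bash
python3 -m creep '[{"grip":0.6,"tx":-1,"ty":3.6,"tz":0,"spin":0},{"grip":0.6,"tx":-1,"ty":3.6,"tz":0,"spin":0},{"grip":0.6,"tx":-1,"ty":3.6,"tz":0,"spin":0},{"grip":0.6,"tx":-1,"ty":3.6,"tz":0,"spin":0},{"grip":0.6,"tx":-1,"ty":3.6,"tz":0,"spin":0},{"grip":0.6,"tx":-1,"ty":3.6,"tz":0,"spin":0},{"grip":0.6,"tx":-1,"ty":3.6,"tz":0,"spin":0},{"grip":0.6,"tx":-1,"ty":3.6,"tz":0,"spin":0}]'
python3 -m creep '[{"grip":0.6,"tx":-1,"ty":3.6,"tz":0,"spin":0},{"grip":0.6,"tx":-1,"ty":3.6,"tz":0,"spin":0},{"grip":0.6,"tx":0,"ty":0,"tz":2,"spin":-5},{"grip":0.6,"tx":0,"ty":0,"tz":3,"spin":-4.8},{"grip":0.6,"tx":0,"ty":0,"tz":3,"spin":0},{"grip":0.6,"tx":0,"ty":0,"tz":0,"spin":0},{"grip":0.6,"tx":0,"ty":0,"tz":0,"spin":0}]'
python3 - <<'E'
from cam import *
c,p,d=wrist('w5');print(r.get_state()['q'].round(2))
E
```

```text
clock: 8.05
tool_pos: [0.4957, -0.1131, 0.1395]
eef_rot: [0.988, -0.155, -0.009, 0.001]
contact_force: [0.6, -0.4, 0.8]
opening: 0.797
finger_force: 0.0
clock: 8.63
tool_pos: [0.4539, -0.1738, 0.0599]
eef_rot: [0.997, -0.071, -0.01, -0.0]
contact_force: [-0.2, 0.1, -0.1]
opening: 0.802
finger_force: 0.0
[ 0.31  0.83 -0.07  2.09  0.24  0.24 -1.69]
```

View pics/w5.png

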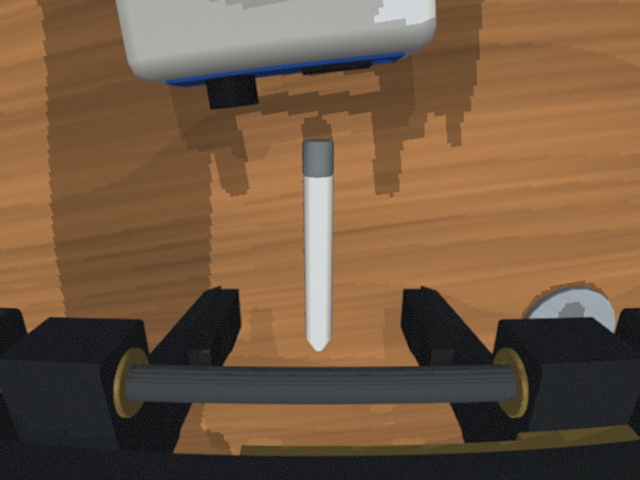

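```bash
python3 - <<'E'
from cam import *
c=optics.get_calibration('wrist')
T=plane(c,[(318,141),(318,350)],.008)*1000;print(T.round(1),T.mean(0))
E
```

```text
[[ 521.  -183.3    8. ]
 [ 395.2 -165.1    8. ]] [ 458.06741234 -174.19880994    8.        ]
```

```bash
python3 -m creep '[{"grip":0.6,"tx":0.6,"ty":0,"tz":2,"spin":0},{"grip":0.6,"tx":0,"ty":0,"tz":2,"spin":0},{"grip":0.6,"tx":0,"ty":0,"tz":1.5,"spin":0},{"grip":0.6,"tx":0,"ty":0,"tz":0,"spin":0},{"grip":-1,"tx":0,"ty":0,"tz":0,"spin":0},{"grip":-1,"tx":0,"ty":0,"tz":0,"spin":0},{"grip":-1,"tx":0,"ty":0,"tz":0,"spin":0},{"grip":-1,"tx":0,"ty":0,"tz":0,"spin":0}]' 20
python3 -m creep '[{"grip":-1,"tx":0,"ty":0,"tz":0,"spin":0},{"grip":-1,"tx":0,"ty":0,"tz":0,"spin":0},{"grip":-1,"tx":0,"ty":0,"tz":0,"spin":0},{"grip":-1,"tx":0,"ty":0,"tz":0,"spin":0},{"grip":-1,"tx":0,"ty":0,"tz":0,"spin":0},{"grip":-1,"tx":0,"ty":0,"tz":0,"spin":0},{"grip":-1,"tx":0,"ty":0,"tz":0,"spin":0}]'
```

```text
clock: 9.35
tool_pos: [0.462, -0.1757, 0.0079]
eef_rot: [0.997, -0.071, -0.006, 0.001]
contact_force: [0.1, 0.5, -0.3]
opening: 0.524
finger_force: 0.0
clock: 9.93
tool_pos: [0.4613, -0.1754, 0.0067]
eef_rot: [0.997, -0.071, -0.007, 0.0]
contact_force: [0.0, 0.3, 0.6]
opening: 0.174
finger_force: 20.0
```

```bash
python3 -m creep '[{"grip":-1,"tx":0,"ty":0,"tz":-2,"spin":0},{"grip":-1,"tx":0,"ty":0,"tz":-4,"spin":0},{"grip":-1,"tx":0,"ty":0,"tz":-4,"spin":0},{"grip":-1,"tx":0,"ty":-2.3,"tz":-2,"spin":0},{"grip":-1,"tx":1,"ty":-3.5,"tz":0,"spin":0},{"grip":-1,"tx":1.5,"ty":-3.5,"tz":0,"spin":0},{"grip":-1,"tx":2,"ty":-3.5,"tz":0,"spin":0},{"grip":-1,"tx":2,"ty":-3.5,"tz":0,"spin":0}]'
python3 -m creep '[{"grip":-1,"tx":2,"ty":-3.5,"tz":0,"spin":0},{"grip":-1,"tx":2,"ty":-3.5,"tz":0,"spin":0},{"grip":-1,"tx":2,"ty":-3,"tz":0,"spin":0},{"grip":-1,"tx":1,"ty":-2,"tz":0,"spin":4.9},{"grip":-1,"tx":0,"ty":0,"tz":0,"spin":4.9},{"grip":-1,"tx":0,"ty":0,"tz":0,"spin":0},{"grip":-1,"tx":0,"ty":0,"tz":0,"spin":0}]'
python3 - <<'E'
from cam import *
c,p,d=wrist('w6')
E
```

```text
clock: 10.6
tool_pos: [0.5506, -0.0218, 0.1258]
eef_rot: [0.997, -0.071, -0.007, 0.001]
contact_force: [1.1, -0.9, 0.6]
opening: 0.171
finger_force: 20.0
clock: 11.18
tool_pos: [0.6357, 0.085, 0.1238]
eef_rot: [0.988, -0.155, -0.007, 0.002]
contact_force: [-0.8, -0.3, 0.1]
opening: 0.171
finger_force: 20.0
```

View pics/w6.png

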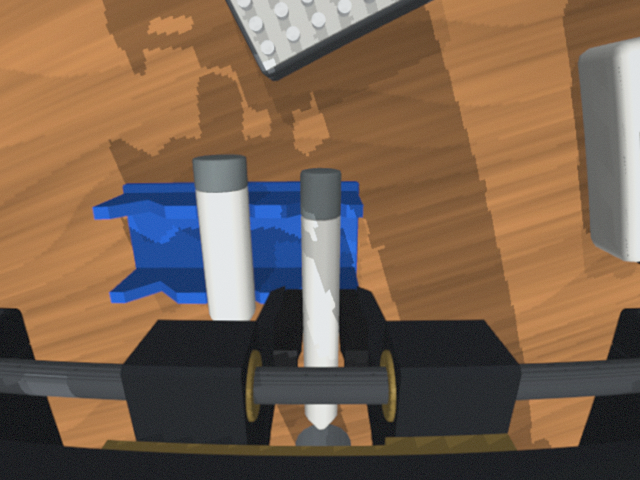

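```bash
python3 - <<'E'
from cam import *
c=optics.get_calibration('wrist')
o,a=rackpos(c,[(94,211),(362,211),(110,299),(356,299)]);print(o,a)
t=np.radians(a);M=np.array([[np.cos(t),np.sin(t)],[-np.sin(t),np.cos(t)]])
for nm,pts,z in(('held',[(320.5,171),(320.5,430)],.125),('thick',[(219.5,160),(235,320)],.053)):
    T=plane(c,pts,z)*1000;print(nm,T.mean(0),((T-o)[:,:2]@M.T).round(1))
E
```

```text
[647.68935265 140.21047763  50.        ] -18.11321091332293
held [630.05526489  84.94842182 125.        ] [[ 65.1 -57.7]
 [-64.2 -58.3]]
thick [655.56230641 136.53829193  53.        ] [[ 60.9  -0.1]
 [-43.6  -2. ]]
```

```bash
python3 -m creep '[{"grip":-1,"tx":0,"ty":-0.3,"tz":0,"spin":0},{"grip":-1,"tx":0,"ty":0,"tz":3,"spin":0},{"grip":-1,"tx":0,"ty":0,"tz":2.5,"spin":0},{"grip":-1,"tx":0,"ty":0,"tz":1,"spin":0},{"grip":-1,"tx":0,"ty":0,"tz":0.8,"spin":0},{"grip":-1,"tx":0,"ty":0,"tz":0.4,"spin":0},{"grip":-1,"tx":0,"ty":0,"tz":0.2,"spin":0},{"grip":-1,"tx":0,"ty":0,"tz":0,"spin":0}]'
python3 -m creep '[{"grip":-1,"tx":0,"ty":0,"tz":0,"spin":0},{"grip":-1,"tx":0,"ty":0,"tz":0,"spin":0}]'
```

```text
clock: 11.9
tool_pos: [0.6369, 0.0884, 0.0459]
eef_rot: [0.988, -0.156, -0.006, 0.001]
contact_force: [-0.2, 0.5, 1.0]
opening: 0.172
finger_force: 20.0
clock: 12.07
tool_pos: [0.6371, 0.0886, 0.0463]
eef_rot: [0.988, -0.156, -0.006, 0.001]
contact_force: [0.9, 1.1, 0.4]
opening: 0.174
finger_force: 20.0
```

```bash
python3 -m creep '[{"grip":-1,"tx":0,"ty":0,"tz":0.2,"spin":0},{"grip":-1,"tx":0,"ty":0,"tz":0.1,"spin":0},{"grip":-1,"tx":0,"ty":0,"tz":0,"spin":0},{"grip":-1,"tx":0,"ty":0,"tz":0,"spin":0},{"grip":-0.5,"tx":0,"ty":0,"tz":0,"spin":0},{"grip":-0.36,"tx":0,"ty":0,"tz":0,"spin":0},{"grip":-0.36,"tx":0,"ty":0,"tz":0,"spin":0},{"grip":-0.36,"tx":0,"ty":0,"tz":0,"spin":0}]'
python3 -m creep '[{"grip":-0.36,"tx":0,"ty":0,"tz":-2,"spin":0},{"grip":-0.36,"tx":0,"ty":0,"tz":-3,"spin":0},{"grip":-0.36,"tx":0,"ty":0,"tz":-3,"spin":0},{"grip":-0.3,"tx":0,"ty":0,"tz":-1.5,"spin":0},{"grip":0,"tx":0,"ty":0,"tz":0,"spin":0},{"grip":0,"tx":0,"ty":0,"tz":0,"spin":0}]'
python3 - <<'E'
from cam import *
c,p,d=wrist('w7')
E
```

```text
clock: 12.73
tool_pos: [0.636, 0.0888, 0.042]
eef_rot: [0.988, -0.156, -0.007, 0.001]
contact_force: [0.4, -0.8, 0.3]
opening: 0.318
finger_force: 0.0
clock: 13.23
tool_pos: [0.6379, 0.0887, 0.1378]
eef_rot: [0.988, -0.156, -0.006, 0.001]
contact_force: [-0.0, -0.7, -0.7]
opening: 0.478
finger_force: 0.0
```

View pics/w7.png

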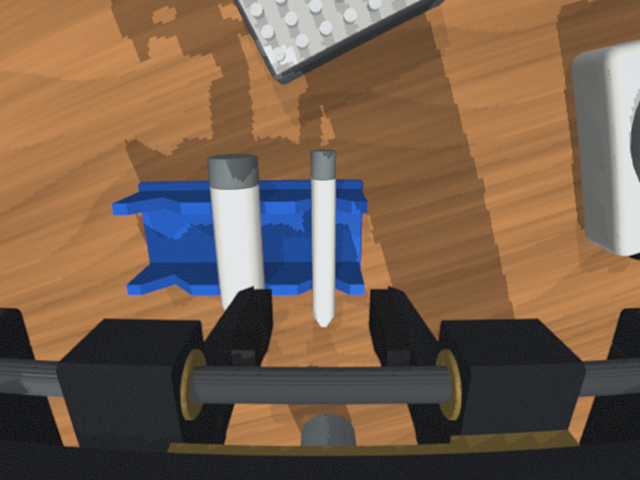

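```bash
python3 -m creep '[{"grip":0.6,"tx":-3.3,"ty":-1.3,"tz":0,"spin":0},{"grip":0.6,"tx":-3.3,"ty":-1.4,"tz":0,"spin":0},{"grip":0.6,"tx":-3.3,"ty":-1.4,"tz":0,"spin":0},{"grip":0.6,"tx":-3.3,"ty":-1.4,"tz":0,"spin":0},{"grip":0.6,"tx":-3.3,"ty":-1.3,"tz":0,"spin":0},{"grip":0.6,"tx":-3.3,"ty":-1.3,"tz":0,"spin":0},{"grip":0.6,"tx":-3.3,"ty":-1.4,"tz":0,"spin":0},{"grip":0.6,"tx":-3.3,"ty":-1.4,"tz":0,"spin":0}]'
python3 -m creep '[{"grip":0.6,"tx":-3.3,"ty":-1.4,"tz":0,"spin":0},{"grip":0.6,"tx":0,"ty":0,"tz":0,"spin":-7.1},{"grip":0.6,"tx":0,"ty":0,"tz":2,"spin":-7.1},{"grip":0.6,"tx":0,"ty":0,"tz":3,"spin":-7.1},{"grip":0.6,"tx":0,"ty":0,"tz":3,"spin":0},{"grip":0.6,"tx":0,"ty":0,"tz":0,"spin":0},{"grip":0.6,"tx":0,"ty":0,"tz":0,"spin":0}]'
python3 - <<'E'
from cam import *
c,p,d=wrist('w8');print(r.get_state()['q'].round(2))
m,q=tube(c,p,(320,230),.011,365);print(q)
E
```

```text
clock: 13.95
tool_pos: [0.4176, 0.2736, 0.1389]
eef_rot: [0.988, -0.156, -0.008, 0.002]
contact_force: [0.6, -0.7, -0.7]
opening: 0.799
finger_force: 0.0
clock: 14.53
tool_pos: [0.3901, 0.2955, 0.0589]
eef_rot: [1.0, 0.029, -0.009, 0.002]
contact_force: [0.3, -0.5, 0.9]
opening: 0.803
finger_force: 0.0
[-0.71  0.84 -0.04  2.09  0.1   0.23 -2.35]
[389.4 295.8 104.3  22.2   3.5]
```

View pics/w8.png

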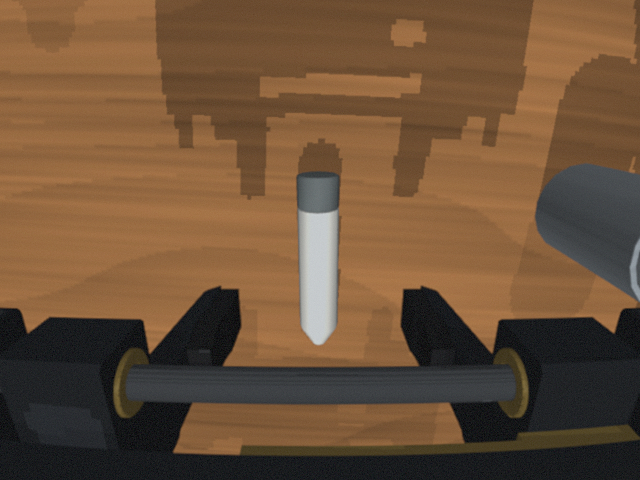

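```bash
python3 -m creep '[{"grip":0.6,"tx":0.3,"ty":0,"tz":2,"spin":0},{"grip":0.6,"tx":0,"ty":0,"tz":2,"spin":0},{"grip":0.6,"tx":0,"ty":0,"tz":1.3,"spin":0},{"grip":0.6,"tx":0,"ty":0,"tz":0,"spin":0},{"grip":-1,"tx":0,"ty":0,"tz":0,"spin":0},{"grip":-1,"tx":0,"ty":0,"tz":0,"spin":0},{"grip":-1,"tx":0,"ty":0,"tz":0,"spin":0},{"grip":-1,"tx":0,"ty":0,"tz":0,"spin":0}]' 20
python3 -m creep '[{"grip":-1,"tx":0,"ty":0,"tz":0,"spin":0},{"grip":-1,"tx":0,"ty":0,"tz":0,"spin":0},{"grip":-1,"tx":0,"ty":0,"tz":0,"spin":0},{"grip":-1,"tx":0,"ty":0,"tz":0,"spin":0},{"grip":-1,"tx":0,"ty":0,"tz":0,"spin":0},{"grip":-1,"tx":0,"ty":0,"tz":0,"spin":0},{"grip":-1,"tx":0,"ty":0,"tz":0,"spin":0}]'
```

```text
clock: 15.25
tool_pos: [0.3947, 0.2975, 0.0088]
eef_rot: [1.0, 0.029, -0.006, -0.001]
contact_force: [-0.2, -0.4, -0.9]
opening: 0.522
finger_force: 0.0
clock: 15.83
tool_pos: [0.3941, 0.2971, 0.0077]
eef_rot: [1.0, 0.03, -0.007, -0.0]
contact_force: [0.0, -0.7, 2.8]
opening: 0.244
finger_force: 20.0
```

```bash
python3 -m creep '[{"grip":-1,"tx":0,"ty":0,"tz":-2,"spin":0},{"grip":-1,"tx":0,"ty":0,"tz":-4,"spin":0},{"grip":-1,"tx":0,"ty":0,"tz":-4,"spin":0},{"grip":-1,"tx":2,"ty":1,"tz":-2,"spin":0},{"grip":-1,"tx":3.2,"ty":1.4,"tz":0,"spin":0},{"grip":-1,"tx":3.2,"ty":1.4,"tz":0,"spin":0},{"grip":-1,"tx":3.2,"ty":1.4,"tz":0,"spin":0},{"grip":-1,"tx":3.2,"ty":1.4,"tz":0,"spin":0}]'
python3 -m creep '[{"grip":-1,"tx":3.2,"ty":1.4,"tz":0,"spin":0},{"grip":-1,"tx":3.2,"ty":1.4,"tz":0,"spin":0},{"grip":-1,"tx":3.2,"ty":1.4,"tz":0,"spin":0},{"grip":-1,"tx":2.5,"ty":1.2,"tz":0,"spin":7.1},{"grip":-1,"tx":0,"ty":0,"tz":0,"spin":7.1},{"grip":-1,"tx":0,"ty":0,"tz":0,"spin":7.1},{"grip":-1,"tx":0,"ty":0,"tz":0,"spin":0},{"grip":-1,"tx":0,"ty":0,"tz":0,"spin":0}]'
python3 - <<'E'
from cam import *
c,p,d=wrist('w9')
E
```

```text
clock: 16.5
tool_pos: [0.5485, 0.2389, 0.1257]
eef_rot: [1.0, 0.029, -0.007, -0.0]
contact_force: [-0.1, 0.2, -0.3]
opening: 0.245
finger_force: 20.0
clock: 17.17
tool_pos: [0.6706, 0.1933, 0.1233]
eef_rot: [0.988, -0.154, -0.007, 0.001]
contact_force: [-0.5, -0.0, -0.8]
opening: 0.241
finger_force: 20.0
```

View pics/w9.png

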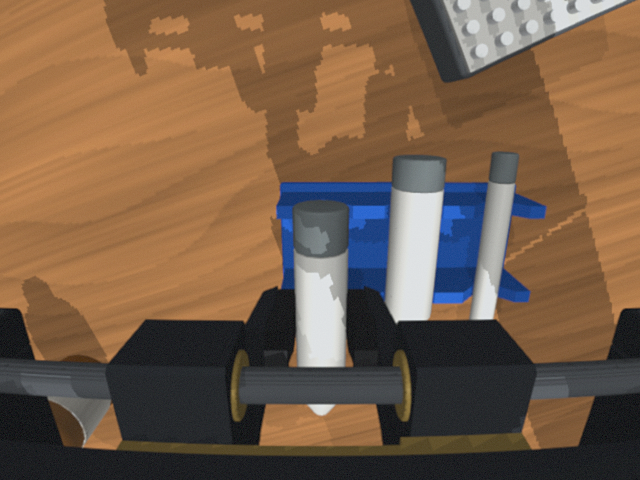

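Short tube held at u≈321 (v 202–415); rack far-rail ends at (277,213), (545,213), near at (284,300), (529,300).

```bash
python3 - <<'E'
from cam import *
c=optics.get_calibration('wrist')
o,a=rackpos(c,[(277,212),(546,212),(284,299),(530,299)]);print(o,a)
t=np.radians(a);M=np.array([[np.cos(t),np.sin(t)],[-np.sin(t),np.cos(t)]])
for nm,pts,z in(('held',[(321,206),(321,415)],.1265),('thick',[(418,159),(408,320)],.053),('thin',[(504,154),(483,320)],.043)):
    T=plane(c,pts,z)*1000;print(nm,((T-o)[:,:2]@M.T).round(1))
E
```

```text
[646.79054781 138.78386823  50.        ] -17.582573890736
held [[ 51.9  58. ]
 [-52.2  58.1]]
thick [[ 61.8   1.9]
 [-43.3   0.1]]
thin [[ 64.2 -53.6]
 [-50.3 -56.2]]
```

```bash
python3 -m creep '[{"grip":-1,"tx":0,"ty":0.2,"tz":0,"spin":0},{"grip":-1,"tx":0,"ty":0,"tz":3,"spin":0},{"grip":-1,"tx":0,"ty":0,"tz":2.5,"spin":0},{"grip":-1,"tx":0,"ty":0,"tz":1,"spin":0},{"grip":-1,"tx":0,"ty":0,"tz":0.7,"spin":0},{"grip":-1,"tx":0,"ty":0,"tz":0.4,"spin":0},{"grip":-1,"tx":0,"ty":0,"tz":0,"spin":0},{"grip":-1,"tx":0,"ty":0,"tz":0,"spin":0}]'
python3 -m creep '[{"grip":-1,"tx":0,"ty":0,"tz":0.2,"spin":0},{"grip":-1,"tx":0,"ty":0,"tz":0,"spin":0},{"grip":-1,"tx":0,"ty":0,"tz":0,"spin":0}]'
```

```text
clock: 17.88
tool_pos: [0.6705, 0.1915, 0.0489]
eef_rot: [0.988, -0.156, -0.006, 0.001]
contact_force: [0.1, -0.5, -0.3]
opening: 0.248
finger_force: 20.0
clock: 18.13
tool_pos: [0.67, 0.1914, 0.0465]
eef_rot: [0.988, -0.156, -0.006, 0.001]
contact_force: [-0.5, 0.5, -0.1]
opening: 0.243
finger_force: 20.0
```

```bash
python3 -m creep '[{"grip":-1,"tx":0,"ty":0,"tz":0.2,"spin":0},{"grip":-1,"tx":0,"ty":0,"tz":0,"spin":0},{"grip":-1,"tx":0,"ty":0,"tz":0,"spin":0},{"grip":-0.4,"tx":0,"ty":0,"tz":0,"spin":0},{"grip":-0.28,"tx":0,"ty":0,"tz":0,"spin":0},{"grip":-0.28,"tx":0,"ty":0,"tz":0,"spin":0},{"grip":-0.28,"tx":0,"ty":0,"tz":0,"spin":0},{"grip":-0.28,"tx":0,"ty":0,"tz":0,"spin":0}]'
python3 -m creep '[{"grip":-0.28,"tx":0,"ty":0,"tz":-2,"spin":0},{"grip":-0.28,"tx":0,"ty":0,"tz":-3,"spin":0},{"grip":-0.28,"tx":0,"ty":0,"tz":-4,"spin":0},{"grip":0.5,"tx":0,"ty":0,"tz":-4,"spin":0},{"grip":1,"tx":0,"ty":0,"tz":-2,"spin":0},{"grip":1,"tx":0,"ty":0,"tz":0,"spin":0}]'
python3 - <<'E'
from cam import *
c,p,d=wrist('w10')
E
```

```text
clock: 18.8
tool_pos: [0.6694, 0.1911, 0.0437]
eef_rot: [0.988, -0.156, -0.007, 0.001]
contact_force: [-0.4, 0.3, -0.1]
opening: 0.36
finger_force: 0.0
clock: 19.3
tool_pos: [0.6752, 0.1922, 0.2003]
eef_rot: [0.988, -0.156, -0.002, -0.001]
contact_force: [0.3, 0.0, 0.3]
opening: 0.567
finger_force: 0.0
```

View pics/w10.png

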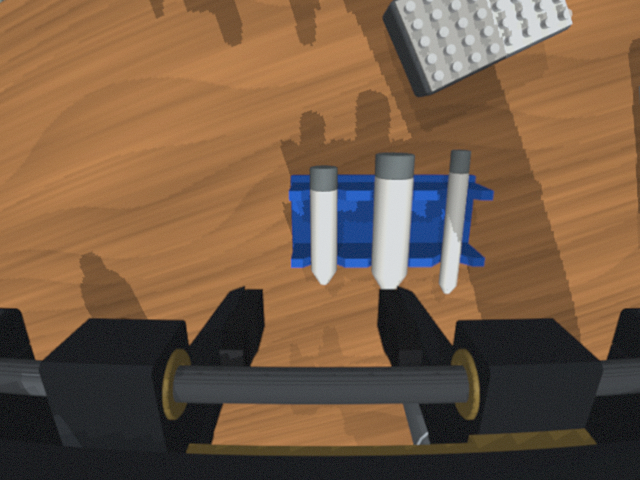

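```bash
python3 - <<'E'
from cam import *
c=optics.get_calibration('wrist');d=np.load('w10.npz')['d']
for u,v1,v2 in((323,195,260),(394,185,260),(459,180,225)):
    print([cloud(c,[(u,v)],[np.median(d[v-1:v+2,u-1:u+2])])[0].round(4).tolist() for v in(v1,v2)])
E
python3 -m creep '[{"grip":1,"tx":-3.1,"ty":1.7,"tz":0,"spin":0},{"grip":1,"tx":-3.1,"ty":1.7,"tz":0,"spin":0},{"grip":1,"tx":-3.1,"ty":1.7,"tz":0,"spin":0},{"grip":1,"tx":-3.1,"ty":1.7,"tz":0,"spin":0},{"grip":1,"tx":-3.1,"ty":1.7,"tz":0,"spin":0},{"grip":1,"tx":-3.1,"ty":1.7,"tz":0,"spin":0},{"grip":1,"tx":-3.3,"ty":1.6,"tz":0,"spin":0},{"grip":1,"tx":0,"ty":0,"tz":0,"spin":0}]'
python3 -m creep '[{"grip":1,"tx":0,"ty":0,"tz":0,"spin":0},{"grip":1,"tx":0,"ty":0,"tz":0,"spin":0}]'
python3 - <<'E'
from cam import *
c,p,d=wrist('w11')
h=(d>.1);P=cloud(c,pix(h),d[h]);k=(abs(P[:,2]-.074)<.005)&(np.hypot(P[:,0]-.43,P[:,1]-.148)<.06)
print(k.sum(),rect(P[k]),pix(h)[k].mean(0))
E
```

```text
[[0.692, 0.1825, 0.0565], [0.6404, 0.1991, 0.0562]]
[[0.6848, 0.1291, 0.0659], [0.6268, 0.1443, 0.0665]]
[[0.6692, 0.0762, 0.0494], [0.6322, 0.0835, 0.0487]]
clock: 20.02
tool_pos: [0.4156, 0.1427, 0.1954]
eef_rot: [0.988, -0.155, -0.014, 0.005]
contact_force: [-0.7, 0.5, 0.4]
opening: 1.002
finger_force: 0.0
clock: 20.18
tool_pos: [0.4275, 0.1466, 0.1967]
eef_rot: [0.988, -0.156, -0.007, 0.001]
contact_force: [-0.0, 0.1, -0.6]
opening: 1.004
finger_force: 0.0
1120 [429.1 147.   53.5  52.6  23.7] [317.06607143 225.54553571]
```

View pics/w11.png

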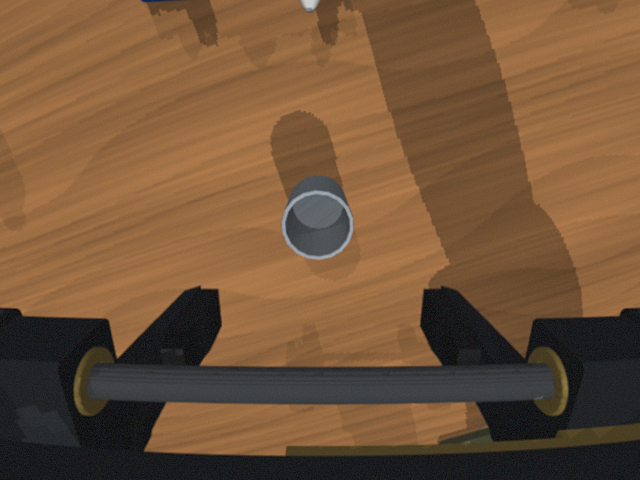

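```bash
python3 -m creep '[{"grip":1,"tx":0.15,"ty":0,"tz":2.5,"spin":0},{"grip":1,"tx":0,"ty":0,"tz":2.5,"spin":0},{"grip":1,"tx":0,"ty":0,"tz":2.5,"spin":0},{"grip":1,"tx":0,"ty":0,"tz":2.5,"spin":0},{"grip":1,"tx":0,"ty":0,"tz":2.5,"spin":0},{"grip":1,"tx":0,"ty":0,"tz":2.2,"spin":0},{"grip":1,"tx":0,"ty":0,"tz":1,"spin":0},{"grip":1,"tx":0,"ty":0,"tz":0,"spin":0}]'
python3 -m creep '[{"grip":1,"tx":0,"ty":0,"tz":0,"spin":0},{"grip":-1,"tx":0,"ty":0,"tz":0,"spin":0},{"grip":-1,"tx":0,"ty":0,"tz":0,"spin":0},{"grip":-1,"tx":0,"ty":0,"tz":0,"spin":0},{"grip":-1,"tx":0,"ty":0,"tz":0,"spin":0},{"grip":-1,"tx":0,"ty":0,"tz":0,"spin":0},{"grip":-1,"tx":0,"ty":0,"tz":0,"spin":0},{"grip":-1,"tx":0,"ty":0,"tz":0,"spin":0}]' 20
python3 -m creep '[{"grip":-1,"tx":0,"ty":0,"tz":0,"spin":0},{"grip":-1,"tx":0,"ty":0,"tz":0,"spin":0}]'
```

```text
clock: 20.9
tool_pos: [0.4264, 0.1459, 0.0379]
eef_rot: [0.988, -0.156, -0.008, 0.002]
contact_force: [0.2, -0.7, -0.4]
opening: 1.001
finger_force: 0.0
clock: 21.57
tool_pos: [0.427, 0.1466, 0.0407]
eef_rot: [0.988, -0.156, -0.006, 0.0]
contact_force: [1.1, 1.7, 6.0]
opening: 0.611
finger_force: 20.0
clock: 21.73
tool_pos: [0.4269, 0.1466, 0.0407]
eef_rot: [0.988, -0.156, -0.006, 0.0]
contact_force: [-0.2, 1.3, 6.0]
opening: 0.614
finger_force: 20.0
```

```bash
python3 -m creep '[{"grip":-1,"tx":0,"ty":0,"tz":-2,"spin":0},{"grip":-1,"tx":0,"ty":0,"tz":-3,"spin":0},{"grip":-1,"tx":0,"ty":0,"tz":-3,"spin":0},{"grip":-1,"tx":0,"ty":0,"tz":-3.5,"spin":0},{"grip":-1,"tx":0,"ty":1,"tz":-3.5,"spin":0},{"grip":-1,"tx":1.6,"ty":2.5,"tz":0,"spin":0},{"grip":-1,"tx":3,"ty":2.5,"tz":0,"spin":0},{"grip":-1,"tx":3,"ty":2.5,"tz":0,"spin":0}]'
python3 -m creep '[{"grip":-1,"tx":3,"ty":2.5,"tz":0,"spin":0},{"grip":-1,"tx":3,"ty":2.5,"tz":0,"spin":0},{"grip":-1,"tx":3,"ty":2.5,"tz":0,"spin":0},{"grip":-1,"tx":3,"ty":2.5,"tz":0,"spin":0},{"grip":-1,"tx":3,"ty":2,"tz":0,"spin":0},{"grip":-1,"tx":3,"ty":2,"tz":0,"spin":0},{"grip":-1,"tx":2,"ty":1,"tz":0,"spin":0},{"grip":-1,"tx":2,"ty":0.9,"tz":0,"spin":0}]'
python3 -m creep '[{"grip":-1,"tx":0,"ty":0,"tz":0,"spin":0},{"grip":-1,"tx":0,"ty":0,"tz":0,"spin":0},{"grip":-1,"tx":0,"ty":0,"tz":0,"spin":0}]'
python3 - <<'E'
from cam import *
c,p,d=wrist('w12');h=(d>.1);uv=pix(h);P=cloud(c,uv,d[h])
k=(abs(P[:,2]-.06)<.004)&(np.hypot(P[:,0]-.636,P[:,1]+.175)<.07)
Q=P[k];print(k.sum(),rect(Q),Q.min(0),Q.max(0))
k=(abs(P[:,2]-.225)<.006)&(np.hypot(P[:,0]-.636,P[:,1]+.175)<.05);Q=P[k];print('rim',k.sum(),rect(Q) if k.sum()>5 else '')
E
```

```text
clock: 22.4
tool_pos: [0.4741, 0.041, 0.1903]
eef_rot: [0.988, -0.154, -0.007, 0.001]
contact_force: [1.0, 0.2, -1.5]
opening: 0.612
finger_force: 20.0
clock: 23.07
tool_pos: [0.6343, -0.1802, 0.1865]
eef_rot: [0.988, -0.157, -0.008, 0.002]
contact_force: [-1.0, -0.1, -1.5]
opening: 0.61
finger_force: 20.0
clock: 23.32
tool_pos: [0.6335, -0.1762, 0.1866]
eef_rot: [0.988, -0.155, -0.008, 0.001]
contact_force: [0.6, 0.9, -1.3]
opening: 0.614
finger_force: 20.0
10433 [ 644.6 -178.9  107.6   88.8   74.6] [ 0.59114817 -0.23035975  0.05613311] [ 0.68925831 -0.12317512  0.06381463]
rim 4894 [ 643.2 -180.    63.5   62.2   28.1]
```

```bash
python3 -m creep '[{"grip":-1,"tx":0,"ty":0,"tz":3,"spin":0},{"grip":-1,"tx":0,"ty":0,"tz":3,"spin":0},{"grip":-1,"tx":0,"ty":0,"tz":1,"spin":0},{"grip":-1,"tx":0,"ty":0,"tz":0.7,"spin":0},{"grip":-1,"tx":0,"ty":0,"tz":0.4,"spin":0},{"grip":-1,"tx":0,"ty":0,"tz":0,"spin":0},{"grip":-1,"tx":0,"ty":0,"tz":0,"spin":0},{"grip":-1,"tx":0,"ty":0,"tz":0,"spin":0}]'
```

```text
clock: 24.03
tool_pos: [0.6347, -0.1775, 0.1078]
eef_rot: [0.988, -0.156, -0.005, 0.001]
contact_force: [-1.1, 0.0, -1.9]
opening: 0.612
finger_force: 20.0
```

```bash
python3 -m creep '[{"grip":-1,"tx":0,"ty":0,"tz":0.3,"spin":0},{"grip":-1,"tx":0,"ty":0,"tz":0.2,"spin":0},{"grip":-1,"tx":0,"ty":0,"tz":0,"spin":0},{"grip":-1,"tx":0,"ty":0,"tz":0,"spin":0},{"grip":-1,"tx":0,"ty":0,"tz":0,"spin":0}]'
```

```text
clock: 24.45
tool_pos: [0.6337, -0.1773, 0.1014]
eef_rot: [0.988, -0.156, -0.007, 0.001]
contact_force: [0.3, 0.1, -1.3]
opening: 0.611
finger_force: 20.0
```

```bash
python3 -m creep '[{"grip":-1,"tx":0,"ty":0,"tz":0.1,"spin":0},{"grip":-1,"tx":0,"ty":0,"tz":0,"spin":0},{"grip":-1,"tx":0,"ty":0,"tz":0,"spin":0},{"grip":0,"tx":0,"ty":0,"tz":0,"spin":0},{"grip":0.4,"tx":0,"ty":0,"tz":0,"spin":0},{"grip":1,"tx":0,"ty":0,"tz":0,"spin":0},{"grip":1,"tx":0,"ty":0,"tz":0,"spin":0},{"grip":1,"tx":0,"ty":0,"tz":0,"spin":0}]'
python3 -m creep '[{"grip":1,"tx":0,"ty":0,"tz":0,"spin":0},{"grip":1,"tx":0,"ty":0,"tz":-3,"spin":0},{"grip":1,"tx":0,"ty":0,"tz":-3,"spin":0},{"grip":1,"tx":0,"ty":0,"tz":-3,"spin":0},{"grip":1,"tx":0,"ty":0,"tz":-3,"spin":0},{"grip":1,"tx":0,"ty":0,"tz":-3,"spin":0},{"grip":1,"tx":0,"ty":0,"tz":0,"spin":0},{"grip":1,"tx":0,"ty":0,"tz":0,"spin":0}]'
cat > rim.py <<'E'
from cam import *
import sys
c,p,d=wrist(sys.argv[1]);print(r.get_state()['tool_pos'].round(4));h=(d>.1);uv=pix(h);P=cloud(c,uv,d[h])
for z,R in((.06,.065),(.134,.045)):
    k=(abs(P[:,2]-z)<.005)&(np.hypot(P[:,0]-.635,P[:,1]+.177)<R)
    Q=P[k];print(z,k.sum(),rect(Q),(np.r_[Q.min(0)+Q.max(0)]/2).round(4),Q[:,2].mean())
    if z>.1: # circle through rim pixels on the known height
        e=cv2.minEnclosingCircle((plane(c,uv[k],.135)[:,:2]*1000).astype(np.float32));print(e)
E
python3 rim.py w13
```

```text
clock: 25.12
tool_pos: [0.6336, -0.1773, 0.1001]
eef_rot: [0.988, -0.156, -0.007, 0.001]
contact_force: [0.6, -0.3, -0.7]
opening: 0.888
finger_force: 0.0
clock: 25.78
tool_pos: [0.6368, -0.1776, 0.2523]
eef_rot: [0.988, -0.156, -0.005, 0.001]
contact_force: [0.2, 0.2, -0.8]
opening: 1.004
finger_force: 0.0
[ 0.6356 -0.1773  0.2504]
0.06 6155 [ 638.6 -177.   107.7  101.1   78.7] [ 0.6366 -0.1764  0.06  ] 0.06138887870085145
0.134 1178 [ 635.2 -179.    53.6   52.9  -17.5] [ 0.6351 -0.179   0.1336] 0.1349638679286747
((635.4690551757812, -178.92869567871094), 27.499446868896484)
```

```bash
python3 -m creep '[{"grip":1,"tx":-2.5,"ty":2.8,"tz":0,"spin":0},{"grip":1,"tx":-2.5,"ty":2.8,"tz":0,"spin":0},{"grip":1,"tx":-2.5,"ty":2.8,"tz":0,"spin":0},{"grip":1,"tx":-2.5,"ty":2.8,"tz":0,"spin":0},{"grip":1,"tx":-2.5,"ty":2.8,"tz":0,"spin":0},{"grip":1,"tx":-2.5,"ty":2.8,"tz":0,"spin":0},{"grip":1,"tx":-2.4,"ty":2.8,"tz":0,"spin":0},{"grip":1,"tx":-2.4,"ty":2.7,"tz":0,"spin":0}]'
python3 -m creep '[{"grip":0.6,"tx":0,"ty":0,"tz":3,"spin":0},{"grip":0.2,"tx":0,"ty":0,"tz":3,"spin":0},{"grip":0.2,"tx":0,"ty":0,"tz":3,"spin":0},{"grip":0.2,"tx":0,"ty":0,"tz":3,"spin":0},{"grip":0.2,"tx":0,"ty":0,"tz":0,"spin":0},{"grip":0.2,"tx":0,"ty":0,"tz":0,"spin":0},{"grip":0.2,"tx":0,"ty":0,"tz":0,"spin":0}]'
python3 - <<'E'
from cam import *
c,p,d=wrist('w14');s=r.get_state();print(s['tool_pos'],s['q'].round(2))
h=(d>.05);uv=pix(h);P=cloud(c,uv,d[h])
for z,R in((.006,.036),(.027,.03)):
    k=(abs(P[:,2]-z)<.004)&(np.hypot(P[:,0]-.379,P[:,1]+.327)<R)
    if z<.01: k&=cv2.cvtColor(p,cv2.COLOR_RGB2HSV)[...,1][h]<85
    print(z,k.sum(),rect(P[k]) if k.sum()>5 else '')
E
```

```text
clock: 26.5
tool_pos: [0.3759, -0.3287, 0.2524]
eef_rot: [0.988, -0.156, -0.008, 0.0]
contact_force: [0.6, -1.6, 0.0]
opening: 1.004
finger_force: 0.0
clock: 27.08
tool_pos: [0.3772, -0.3286, 0.1343]
eef_rot: [0.988, -0.156, -0.007, 0.001]
contact_force: [-0.2, -0.6, 0.5]
opening: 0.601
finger_force: 0.0
[ 0.37771038 -0.32896024  0.13494643] [ 0.68  0.7  -0.1   2.03  0.18  0.43 -1.44]
0.006 5023 [ 378.8 -325.9   65.7   65.1   30.1]
0.027 488 [ 379.2 -325.9   17.3   17.1  -17.7]
```

View pics/w14.png

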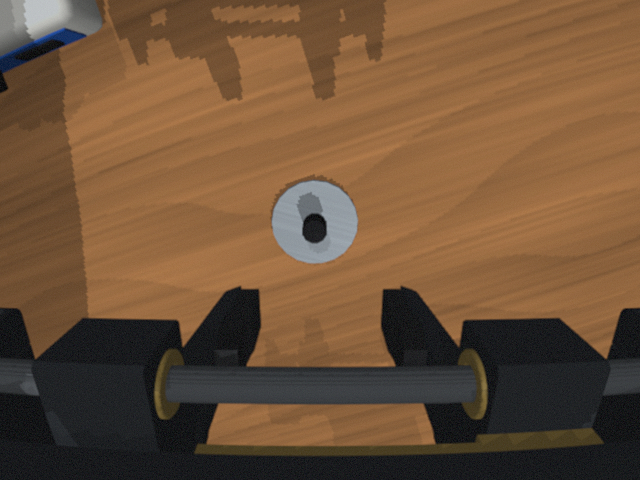

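```bash
python3 -m creep '[{"grip":0.2,"tx":0,"ty":-0.3,"tz":3,"spin":0},{"grip":0.2,"tx":0,"ty":0,"tz":3,"spin":0},{"grip":0.2,"tx":0,"ty":0,"tz":3,"spin":0},{"grip":0.2,"tx":0,"ty":0,"tz":2,"spin":0},{"grip":0.2,"tx":0,"ty":0,"tz":0.9,"spin":0},{"grip":0.2,"tx":0,"ty":0,"tz":0.2,"spin":0},{"grip":0.2,"tx":0,"ty":0,"tz":0,"spin":0},{"grip":0.2,"tx":0,"ty":0,"tz":0,"spin":0}]'
```

```text
clock: 27.8
tool_pos: [0.3773, -0.3265, 0.0143]
eef_rot: [0.988, -0.156, -0.005, 0.002]
contact_force: [-0.4, -1.3, -0.4]
opening: 0.599
finger_force: 0.0
```

```bash
python3 -m creep '[{"grip":0.2,"tx":0.2,"ty":0,"tz":0.3,"spin":0},{"grip":0.2,"tx":0,"ty":0,"tz":0,"spin":0},{"grip":-1,"tx":0,"ty":0,"tz":0,"spin":0},{"grip":-1,"tx":0,"ty":0,"tz":0,"spin":0},{"grip":-1,"tx":0,"ty":0,"tz":0,"spin":0},{"grip":-1,"tx":0,"ty":0,"tz":0,"spin":0},{"grip":-1,"tx":0,"ty":0,"tz":0,"spin":0},{"grip":-1,"tx":0,"ty":0,"tz":0,"spin":0}]' 20
python3 -m creep '[{"grip":-1,"tx":0,"ty":0,"tz":0,"spin":0},{"grip":-1,"tx":0,"ty":0,"tz":0,"spin":0},{"grip":-1,"tx":0,"ty":0,"tz":0,"spin":0},{"grip":-1,"tx":0,"ty":0,"tz":0,"spin":0}]'
```

```text
clock: 28.47
tool_pos: [0.3782, -0.3263, 0.0098]
eef_rot: [0.988, -0.156, -0.007, 0.001]
contact_force: [-0.0, -0.2, 1.9]
opening: 0.194
finger_force: 20.2
clock: 28.8
tool_pos: [0.3782, -0.3263, 0.0098]
eef_rot: [0.988, -0.156, -0.007, 0.001]
contact_force: [-0.8, 1.5, 1.1]
opening: 0.199
finger_force: 20.2
```

```bash
python3 -m creep '[{"grip":-1,"tx":0,"ty":0,"tz":-2,"spin":0},{"grip":-1,"tx":0,"ty":0,"tz":-3.5,"spin":0},{"grip":-1,"tx":0,"ty":0,"tz":-3.5,"spin":0},{"grip":-1,"tx":0,"ty":0,"tz":-3.5,"spin":0},{"grip":-1,"tx":0,"ty":0,"tz":-3.5,"spin":0},{"grip":-1,"tx":0,"ty":0,"tz":-3.5,"spin":0},{"grip":-1,"tx":0,"ty":0,"tz":-2.5,"spin":0},{"grip":-1,"tx":2,"ty":-2.2,"tz":0,"spin":0}]'
python3 -m creep '[{"grip":-1,"tx":2.5,"ty":-2.8,"tz":0,"spin":0},{"grip":-1,"tx":2.5,"ty":-2.8,"tz":0,"spin":0},{"grip":-1,"tx":2.5,"ty":-2.8,"tz":0,"spin":0},{"grip":-1,"tx":2.5,"ty":-2.8,"tz":0,"spin":0},{"grip":-1,"tx":2.5,"ty":-2.8,"tz":0,"spin":0},{"grip":-1,"tx":2.5,"ty":-2.8,"tz":0,"spin":0},{"grip":-1,"tx":1.8,"ty":-2,"tz":0,"spin":0},{"grip":-1,"tx":1,"ty":-1,"tz":0,"spin":0}]'
python3 -m creep '[{"grip":-1,"tx":0,"ty":0,"tz":0,"spin":0},{"grip":-1,"tx":0,"ty":0,"tz":0,"spin":0},{"grip":-1,"tx":0,"ty":0,"tz":0,"spin":0}]'
```

```text
clock: 29.47
tool_pos: [0.4037, -0.3171, 0.2342]
eef_rot: [0.987, -0.161, -0.005, 0.005]
contact_force: [-0.4, -0.4, -1.1]
opening: 0.197
finger_force: 20.2
clock: 30.13
tool_pos: [0.6402, -0.1735, 0.2256]
eef_rot: [0.988, -0.153, -0.006, -0.0]
contact_force: [0.5, -0.4, -1.0]
opening: 0.199
finger_force: 20.2
clock: 30.38
tool_pos: [0.6357, -0.1793, 0.2259]
eef_rot: [0.988, -0.156, -0.008, 0.002]
contact_force: [-0.1, -0.1, -1.3]
opening: 0.198
finger_force: 20.2
```

```bash
python3 - <<'E'
from cam import *
c,p,d=wrist('w15');print(r.get_state()['tool_pos'].round(4))
h=(d>.05)&(cv2.cvtColor(p,cv2.COLOR_RGB2HSV)[...,2]>75);uv=pix(h);P=cloud(c,uv,d[h])
for z,R in((.221,.045),(.134,.04)):
    k=(abs(P[:,2]-z)<.006)&(np.hypot(P[:,0]-.636,P[:,1]+.178)<R);Q=P[k]
    print(z,k.sum(),Q.min(0),Q.max(0),Q[:,2].mean())
E
python3 -m creep '[{"grip":-1,"tx":-0.1,"ty":-0.1,"tz":3,"spin":0},{"grip":-1,"tx":0,"ty":0,"tz":2.5,"spin":0},{"grip":-1,"tx":0,"ty":0,"tz":1.2,"spin":0},{"grip":-1,"tx":0,"ty":0,"tz":0.5,"spin":0},{"grip":-1,"tx":0,"ty":0,"tz":0.3,"spin":0},{"grip":-1,"tx":0,"ty":0,"tz":0,"spin":0},{"grip":-1,"tx":0,"ty":0,"tz":0,"spin":0}]'
```

```text
[ 0.6356 -0.1797  0.2261]
0.221 8212 [ 0.60300325 -0.21338824  0.2164522 ] [ 0.66905001 -0.14753256  0.22685478] 0.22201737582563388
0.134 680 [ 0.62940982 -0.20562924  0.12800559] [ 0.66183194 -0.15368629  0.13805057] 0.13497263948740043
clock: 31.02
tool_pos: [0.6364, -0.1771, 0.1526]
eef_rot: [0.988, -0.156, -0.006, 0.001]
contact_force: [0.6, 0.3, 0.4]
opening: 0.195
finger_force: 20.2
```

```bash
python3 -m creep '[{"grip":-1,"tx":0,"ty":0,"tz":0.3,"spin":0},{"grip":-1,"tx":0,"ty":0,"tz":0.2,"spin":0},{"grip":-1,"tx":0,"ty":0,"tz":0.1,"spin":0},{"grip":-1,"tx":0,"ty":0,"tz":0,"spin":0},{"grip":-1,"tx":0,"ty":0,"tz":0,"spin":0}]'
```

```text
clock: 31.43
tool_pos: [0.6355, -0.1767, 0.1454]
eef_rot: [0.988, -0.156, -0.007, 0.001]
contact_force: [-0.5, -0.6, -0.3]
opening: 0.192
finger_force: 20.2
```

```bash
python3 -m creep '[{"grip":-1,"tx":0,"ty":0,"tz":0.1,"spin":0},{"grip":-1,"tx":0,"ty":0,"tz":0,"spin":0},{"grip":-0.5,"tx":0,"ty":0,"tz":0,"spin":0},{"grip":-0.2,"tx":0,"ty":0,"tz":0,"spin":0},{"grip":0.2,"tx":0,"ty":0,"tz":0,"spin":0},{"grip":0.2,"tx":0,"ty":0,"tz":0,"spin":0},{"grip":0.2,"tx":0,"ty":0,"tz":0,"spin":0},{"grip":0.2,"tx":0,"ty":0,"tz":0,"spin":0}]'
python3 -m creep '[{"grip":0.2,"tx":0,"ty":0,"tz":-2,"spin":0},{"grip":0.2,"tx":0,"ty":0,"tz":-3,"spin":0},{"grip":0.2,"tx":0,"ty":0,"tz":-3,"spin":0},{"grip":0.2,"tx":0,"ty":0,"tz":-3,"spin":0},{"grip":0.2,"tx":0,"ty":0,"tz":0,"spin":0},{"grip":0.2,"tx":0,"ty":0,"tz":0,"spin":0},{"grip":0.2,"tx":0,"ty":0,"tz":0,"spin":0}]'
python3 - <<'E'
from cam import *
c,p,d=wrist('w16')
h=(d>.05)&(cv2.cvtColor(p,cv2.COLOR_RGB2HSV)[...,2]>75);P=cloud(c,pix(h),d[h])
k=(abs(P[:,2]-.14)<.006)&(np.hypot(P[:,0]-.636,P[:,1]+.178)<.045);Q=P[k]
print(k.sum(),rect(Q),Q[:,2].mean())
A=np.c_[Q[:,:2],np.ones(len(Q))];print('slope',np.linalg.lstsq(A,Q[:,2],rcond=None)[0][:2])
p,d=optics.snapshot('scene');q,_=optics.snapshot('side');cv2.imwrite('pics/end.png',np.hstack([p[140:360,150:550],q[120:340,180:580]])[:,:,::-1])
E
```

```text
clock: 32.1
tool_pos: [0.6355, -0.1767, 0.1443]
eef_rot: [0.988, -0.156, -0.007, 0.001]
contact_force: [-0.5, 0.1, 0.3]
opening: 0.591
finger_force: 0.0
clock: 32.68
tool_pos: [0.6364, -0.1765, 0.2537]
eef_rot: [0.988, -0.156, -0.007, 0.001]
contact_force: [0.1, 0.2, 0.0]
opening: 0.6
finger_force: 0.0
5509 [ 636.1 -177.8   65.2   65.1  -12.7] 0.14118132537731465
slope [-0.00288198  0.0017758 ]
```

View pics/end.png

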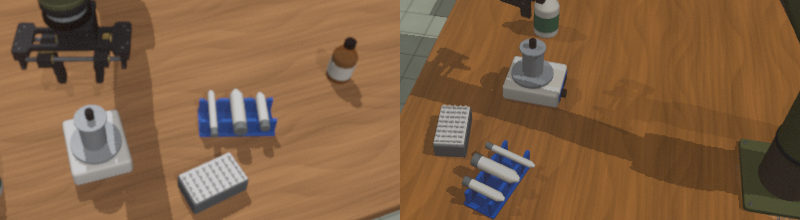

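The picture shows the beaker on the plate at (90,140) with its lid flat and knob up. All three tubes are in the rack at (213–263,112), and the tip box and bottles have not moved.

```bash
python3 -c "
from plant import workorder
print(workorder.finish_job())"
```

```text
the job is handed in; nothing more can be done
None
```

The job is handed in at about 33 s of the 118 s: my last camera checks showed the three tubes in their notches in the right order, the lidded beaker within about 3 mm of the plate's centre, and the tip box and bottles where they were; no verdict came back.

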